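# Tuck a heat-shield strip under its lap and hold it pressed

### The job

Zero the jig's dial first, with the strip still lying on the bench: turn the knurled bezel until its red zero mark lies under the needle. Then take the copper heat-shield strip by its standing seam, lay it square on the jig's sprung bed and tuck its plain front edge well under the red lap sheet without lifting the lap. Press the strip down flat until the needle stands in the middle of the green sector, and finish while still gripping it and holding it pressed there; leave the jar, the steel flask and the firebrick alone.

Things in the scene. Friction and masses are not known exactly. Their poses are not given: they have to be found in the camera images.
- jig: Blue steel fitting jig fixed to the bench, yaw differs each time (within 0.25 rad). Origin on the bench under the centre of the bed, x = tucking direction (roughly away from the robot), y to the dial's side, z up. Base plate 12 mm thick, x -105..115 mm, y -75..75 mm, with a wing to y 165 mm for the dial. Hinge block for the lap at x 75..105 mm, top at z 58 mm (round caps to 63 mm).
- press_bed: Bare aluminium sprung bed of the jig, 135 (x) x 110 (y) x 10 mm, centred at jig x -2, y 0, top at jig z 32 mm when unloaded; this origin is the centre of its underside, axes as the jig's. It only sinks straight down, up to 14 mm: it hardly moves under the strip's own weight, then 1.8 N more per mm (5.5 mm takes about 10 N).
- lap_edge (a point): Fixed point of the jig at the middle of the red lap sheet's near edge, level with the flat underside of the lap, axes as the jig's: jig x 22, y 0, z 41 mm, so 9 mm above the unloaded bed. The lap sheet (130 mm wide in y, 3 mm thick) reaches from jig x 22 mm (the flat part) to its hinge at x 76 mm; a hem at its near edge, x 12..22 mm, is kicked up by some 6 mm as a lead-in. Room to tuck: the hinge block's face lies 53 mm beyond this point.
- lap (a joint): Hinge angle of the red lap sheet, rad: 0 = lying in its place, grows as its near edge is lifted (0.1 rad = about 5 mm at the edge); a light sheet with a weak spring that falls back by itself.
- dial_center (a point): On the dial's axis, at jig x -20, y 125, z 40 mm (8 mm above the bezel's underside), axes as the jig's. The dial lies face up; its dark knurled bezel is a disc 52 mm in diameter, jig z 32..50 mm, on a stem 48 mm across and narrower; the needle lies 2 mm above the white face.
- bezel (a joint): Angle of the bezel with the dial face, rad, anticlockwise from above positive. 0 = its red zero mark lies under the resting needle (towards jig +x). Starts between 0.5 and 1.3, so it must be turned clockwise. Light friction (0.05 N m), stays where it is left. Viewed from above, the green sector lies 0.5 to 1.2 rad clockwise of the red mark.
- needle (a joint): Angle of the dial's black needle, rad, clockwise from above positive: 0 = bed unloaded, pointing to jig +x; it swings 0.15 rad for each mm that the bed sinks. With the bezel zeroed the green sector spans 0.5 to 1.2, its middle is 0.85 (bed sunk 5.7 mm).
- strip: Copper heat-shield strip, loose, starts lying on the bench beyond the jig's right side: plate 130 (x) x 90 (y) x 4 mm, 0.18 to 0.28 kg, stiff. Origin at the centre of its underside, x towards the plain front edge that goes under the lap.
- strip_seam (a point): Centre of the strip's standing seam, the part to grip: an upright rib 60 long (x) x 10 thick (y) x 30 mm high, from z 4 to 34 mm of the strip, axes as the strip's. This point is at strip x -20, y 0, z 19 mm.
- strip_edge (a point): Middle of the strip's front edge, half-way up its thickness: strip x 65, y 0, z 2 mm, so 85 mm ahead of and 17 mm below the seam's centre.
- flux_jar: Bystander: jar 64 mm in diameter, 100 mm tall, yellow label, origin at the centre of its underside.
- flask: Bystander: steel casting flask, an upright tube 76 mm in diameter, 60 mm tall, origin at the centre of its underside.
- firebrick: Bystander: pale firebrick 220 x 110 x 60 mm, origin at the centre of its underside.
Not all that is in view belongs to the job. What is shaped like the strip but black or yellow is not meant.

How it is judged:
By the outcome, as a careful person would: the job done as asked, in the order asked, and still so for the second after the job is handed in, while the arm keeps its last pose, push and grip.
It also fails if it takes over 54 s, if anything falls off the work surface, if the arm or the gripper's body presses on something with over 40 N, if the wrist force passes 120 N, or if a joint passes its speed limit or range.

### The arm

A 6-joint arm with a two-finger parallel gripper is mounted at the origin on the work surface. World frame = base frame: x ahead of the robot, y to its left, z up, the work surface at z = 0. Lengths are in mm, angles in degrees, forces in N, time in s.
With the tool pointing down it reaches from about 350 to 850 mm from the base axis. Payload 8.1 kg.
Tool frame: the origin (TCP) lies between the finger pads; the fingertips stand 11 mm ahead of it and the grasp point (between the pads) lies 8 mm behind it; z points along the fingers, y is the line along which they close (so a half turn about z gives the same grasp; the last joint's range is limited). The gripper opens to 85 mm and grips with 20 to 120 N. Pads are 22 mm wide; open, the fingers measure 114 mm over their backs; the gripper's body (76 mm by 85 mm) begins 54 mm behind the grasp point. The pads swing forward as they close: fully open they stand 13 mm farther back than shut.
Start: joints at [68.044, 7.471, 85.268, -0, 87.261, -4.893], TCP at [176.029, 573.602, 204.492] pointing down, gripper open.
Joint ranges: [-169.43, 169.43], [-51.17, 129.36], [1.28, 143.12], [-76.62, 256.62], [0, 156.53], [-152.29, 152.29]. Speed limits (degrees/s): [136.94, 136.94, 159.86, 180, 180, 180].

### API

Orientations are given as [roll, pitch, yaw] about the fixed x, y, z axes, in that order (R = Rz(yaw) Ry(pitch) Rx(roll)).
In Python, from bench import r, snapshot, get_calibration gives the robot as it stands.
- The arm moves only by the tool step_arm, never from a script. Its argument "rows" is a list of rows, each a list of 2 entries, a list of its own where there are three numbers: the shift along the tool's x, y, z in mm, then the turn about the tool's z in degrees. In form: [[[tx, ty, tz], yaw], ...]. A call has 1 to 12 rows; each row is the pose to reach, as a shift and turn from the pose commanded when the call began, along the tool's axes at that moment; what a row does not reach only later rows make up. A row lasts 1/10 s, in which the tool goes at most 50 mm and 8.59 degrees, less where a joint would pass 70% of its speed; a pose out of reach is approached as far as the arm can. A call with a gripper value outside its range is refused whole. "fingers" is the opening, from 0 (shut) to 1 (fully open), set as the call begins (left out, the last holds). The fingers move at their own pace and stop on an object; "squeeze" is the grip in N (left out, the last holds). Time passes only in rows, so rows that repeat a pose let the fingers close. It gives the time, the measured TCP pose, the force, the opening and the grip force at its end, in the units of the state.
- r.sense(): the state, without advancing time (a new reading comes with each control period).
- snapshot(name): name is "scene" or "top" or "wrist"; returns the picture (400x640x3 uint8, blue, green, red); there is no depth.
- get_calibration(name): a dict with "fovy" (degrees; the focal length in pixels is half the picture's height over the tangent of half this angle, whatever the lens; pixels are square), "cx", "cy" (the principal point, pixels), "dist" ([k1, k2, p1, p2, k3] as OpenCV has them; the pictures are not rectified), "eye" and "orientation" of the camera in the world. Camera axes: x right, y up, looking along -z (the intrinsics and any distortion apply to the point x, -y, -z); pixel columns grow to the right and rows downward; lengths in mm; the calibration is good to about 2 mm. A picture is of the moment at which its call begins: read the wrist's pose just before it. get_calibration takes no time and is no camera call; for the wrist camera it gives the pose at the moment of the call.
- r.hand_in(): hands the job in; it is judged then, once.
The state is a dict: "time": time; "joint_pos": joint angles; "qd": joint speeds; "joint_efforts": joint torques, N m; "tool_pos": TCP position; "tcp_rot": TCP orientation; "ft_force": force on the tool from outside, world axes, zero at the start; "wrist_torque": the same for the moment, N m; "finger_gap": finger opening in mm; "grip_force": force on a finger pad.
Only numpy, scipy, OpenCV 4.12 (cv2) and the standard library are available. Lean on these libraries where they do the work, as an engineer would, in place of code of your own. Each camera call takes 0.05 s, during which the arm holds its last target. There are 200 camera calls.

## Working session

There is one attempt and no reset: what is moved stays moved. The work goes in short steps, Python scripts to look and compute and a tool call to move; the robot and the scene stay as the last step left them, time stands still between calls to the robot, and variables do not carry over. Pictures are saved under pics/ and viewed, at most 10 in all, crops included, and the job is handed in when it is done.

Besides the shell and the picture viewer there is one more tool, called after "Call:" as name(argument=value, ...) on one line, values as JSON. step_arm: Moves the arm, as the interface text tells. Its arguments: {"type":"object","properties":{"rows":{"type":"array"},"fingers":{"type":"number"},"squeeze":{"type":"number"}},"required":["rows"]}

```bash
mkdir -p pics; cat > h.py <<'E'
import numpy as np,cv2
from scipy.spatial.transform import Rotation as R
from bench import r,snapshot,get_calibration
def K(c):
    f=200/np.tan(np.radians(c['fovy'])/2); return np.array([[f,0,c['cx']],[0,f,c['cy']],[0,0,1.]])
def Rc(c):
    o=np.array(c['orientation'],float)
    return o if o.shape==(3,3) else R.from_euler('xyz',o,degrees=True).as_matrix()
def ray(c,px,z):
    u=cv2.undistortPoints(np.array(px,float).reshape(-1,1,2),K(c),np.array(c['dist'],float)).reshape(-1,2)
    d=np.c_[u[:,0],-u[:,1],-np.ones(len(u))]@Rc(c).T
    e=np.array(c['eye'],float); return e+d*((np.asarray(z)-e[2])/d[:,2])[:,None]
def proj(c,P):
    p=(np.array(P,float).reshape(-1,3)-np.array(c['eye'],float))@Rc(c)
    return cv2.projectPoints(p*[1,-1,-1],np.zeros(3),np.zeros(3),K(c),np.array(c['dist'],float))[0].reshape(-1,2)
E
python3 - <<'E'
from h import *
for n in('top','scene'):
    cv2.imwrite(f'pics/{n}0.png',snapshot(n)); print(get_calibration(n))
print(r.sense()['tcp_rot'],r.sense()['ft_force'])
E
```

```text
{'fovy': 47.894200088150946, 'cx': 316.8481403627794, 'cy': 199.16590394663416, 'dist': array([-0.02712824,  0.        ,  0.        ,  0.        ,  0.        ]), 'eye': array([ 325.91268667,  -28.93098465, 1448.08937506]), 'orientation': array([  9.70588653,   0.21719321, -90.85084686])}
{'fovy': 46.65072221323838, 'cx': 325.05405382857896, 'cy': 206.36105167451558, 'dist': array([-0.09193548,  0.        ,  0.        ,  0.        ,  0.        ]), 'eye': array([1245.66794507,  589.17750545, 1228.61035126]), 'orientation': array([ 38.34705453,   0.38632179, 130.74651573])}
[-1.79904389e+02 -7.84634010e-03  1.62939129e+02] [0.37487481 1.17629745 0.91542143]
```

View pics/top0.png

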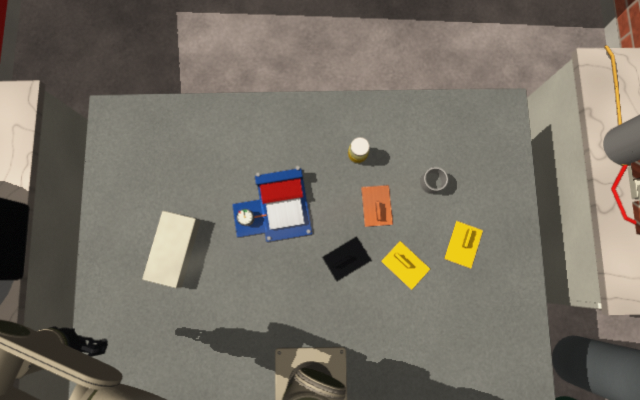

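View pics/scene0.png

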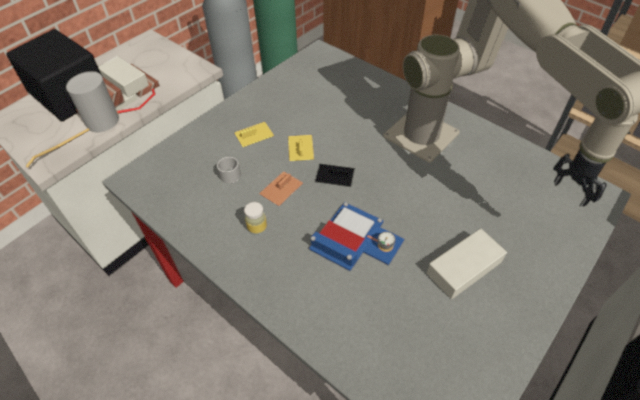

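Top: jig bed ≈(284,214), dial ≈(245,217), copper strip ≈(377,206) with its seam at (381,212), jar (359,150), flask (435,180), brick (170,250). The yellow and black ones are decoys. Next I measure by colour.

```bash
cat > m.py <<'E'
from h import *
from scipy.optimize import least_squares
c=get_calibration('top'); im=cv2.imread('pics/top0.png'); hsv=cv2.cvtColor(im,cv2.COLOR_BGR2HSV); H,S,V=cv2.split(hsv)
def big(m,box):
    x0,y0,x1,y1=box; q=np.zeros_like(m); q[y0:y1,x0:x1]=m[y0:y1,x0:x1]
    n,l,s,ce=cv2.connectedComponentsWithStats(q.astype(np.uint8)); i=1+np.argmax(s[1:,4]); return (l==i),s[i],ce[i]
red=big((((H<6)|(H>174))&(S>150)&(V>60)),(245,160,320,245))
bed=big(((S<60)&(V>150)),(262,190,320,240))
blue=big(((H>100)&(H<125)&(S>120)),(220,160,320,250))
face=big(((S<70)&(V>150)),(232,200,260,230))
org=big(((H>3)&(H<16)&(S>110)),(350,175,405,235))
for n,m,z in(('red',red,44),('bed',bed,32),('face',face,46),('strip',org,4)):
    ct=max(cv2.findContours(m[0].astype(np.uint8),0,1)[0],key=len)[:,0]
    W=ray(c,ct,np.full(len(ct),z))[:,:2]
    rect=cv2.minAreaRect(W.astype(np.float32))
    print(n,m[1],m[2].round(1),'world c',ray(c,[m[2]],[z])[0].round(1),'rect',np.round(rect[0],1),np.round(rect[1],1),round(rect[2],1))
a=cv2.resize(im[155:255,225:325],(600,600),interpolation=cv2.INTER_CUBIC)
b=cv2.resize(im[170:240,355:405],None,fx=6,fy=6,interpolation=cv2.INTER_CUBIC)
o=np.zeros((600,800,3),np.uint8); o[:,:500]=a[:,:500]; o[:420,500:]=b; cv2.imwrite('pics/z1.png',o)
E
python3 m.py
```

```text
red [260 179  43  24 759] [280.9 190.5] world c [595.7  86.5  44. ] rect [595.8  86.6] [ 61.1 127.9] 8.4
bed [266 199  38  31 885] [284.6 213.7] world c [523.   75.8  32. ] rect [523.2  75.8] [ 80.9 111.6] 9.0
face [237 210  15  14 151] [244.3 217. ] world c [512.5 201.5  46. ] rect [514.1 202.5] [44.3 41.2] 89.2
strip [ 361  185   32   42 1116] [376.6 205.6] world c [ 548.8 -220.7    4. ] rect [ 549.6 -220.9] [130.3  92.1] 3.6
```

View pics/z1.png

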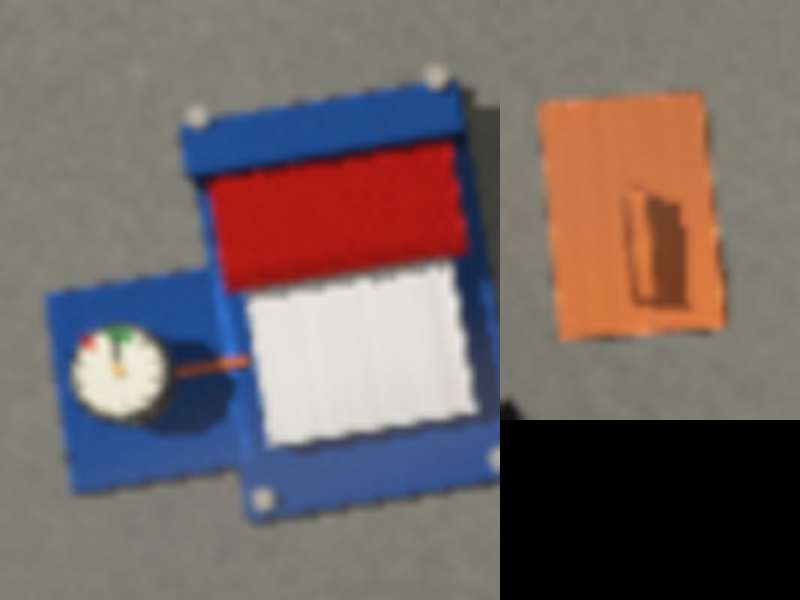

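Jig yaw comes out near +8.7°, origin near (552, 80). The dial predicted from that, (513, 201), agrees with the measured face. The strip is at (549, -221) with yaw +3.6°, and its 130×92 size matches. The red mark is about 40° anticlockwise of the needle. Now I move above the dial.

```bash
cat >> h.py <<'E'
def go(P,close):
    "shift/turn in the tool's axes to put TCP at P, closing line (tool y) at world angle close (mod 180)"
    s=r.sense(); M=R.from_euler('xyz',s['tcp_rot'],degrees=True).as_matrix()
    t=M.T@(np.array(P)-s['tool_pos']); a=np.degrees(np.arctan2(M[1,1],M[0,1]))
    print('shift',t.round(1),'turn',round((a-close+90)%180-90,1),'t',s['time'],'j6',s['joint_pos'][5].round(1) if hasattr(s['joint_pos'][5],'round') else s['joint_pos'][5])
E
python3 -c "
from h import *
go((513,201.5,160),28.7)"
```

```text
shift [-431.4 -256.2   43.9] turn 44.2 t 0.1 j6 -4.9
```

Call:
step_arm(rows=[[[-431,-256,44],44],[[-431,-256,44],44],[[-431,-256,44],44],[[-431,-256,44],44],[[-431,-256,44],44],[[-431,-256,44],44],[[-431,-256,44],44],[[-431,-256,44],44],[[-431,-256,44],44],[[-431,-256,44],44],[[-431,-256,44],44],[[-431,-256,44],44]], fingers=1)

```text
time: 1.3
tool_pos: [513.2, 201.0, 159.6]
tcp_rot: [-179.9, -0.0, 118.8]
ft_force: [0.9, 0.4, 0.6]
finger_gap: 85.5
grip_force: 0.0
```

```bash
python3 -c "
from h import *
c=get_calibration('wrist');cv2.imwrite('pics/w1.png',snapshot('wrist'))
import pickle;pickle.dump(c,open('w1.pkl','wb'))
s=r.sense();print(s['tool_pos'],s['tcp_rot'],c)
yaw=np.radians(8.7);J=R.from_euler('z',8.7,degrees=True).as_matrix()
for n,p in dict(dial=(-20,125,46),bed1=(-69.5,-55,32),bed2=(-69.5,55,32),hemL=(12,65,50),hemR=(12,-65,50)).items(): print(n,proj(c,J@np.array(p)+[551.9,80.2,0]).round(0))
go((513,201.5,160),28.7)"
```

```text
[512.59805928 202.14664266 159.93616296] [-1.79932412e+02 -3.91844083e-02  1.18861566e+02] {'fovy': 70.86299723903812, 'cx': 316.3184518761365, 'cy': 195.36101456574963, 'dist': array([-0.03948732,  0.        ,  0.        ,  0.        ,  0.        ]), 'eye': array([474.54019777, 270.64197905, 330.04461184]), 'orientation': array([-18.3186064 ,   0.05511856,  28.75058866])}
dial [[317. 183.]]
bed1 [[232. 294.]]
bed2 [[256. 220.]]
hemL [[325. 242.]]
hemR [[289. 329.]]
shift [-0.8  0.  -0.1] turn 0.2 t 1.35 j6 -12.7
```

View pics/w1.png

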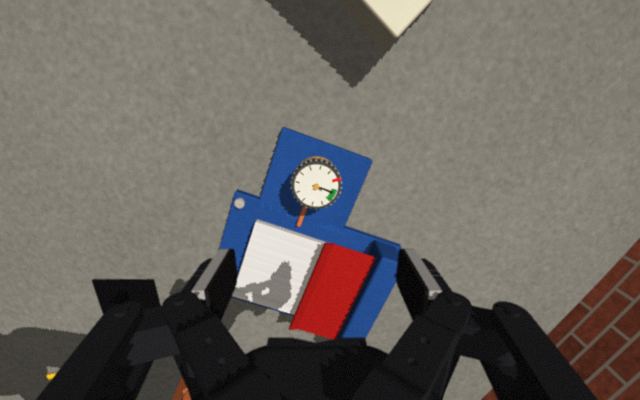

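The wrist view shows the dial at (316,186), the red mark at (337,180), green at (331,195) and the lap corner at (324,242). All are within about 3 px of the predictions. I'll measure the dial centre and the mark angle.

```bash
cat > dial.py <<'E'
from h import *
import pickle,sys
def dial(im,c,cen,rad=34):
    hsv=cv2.cvtColor(im,cv2.COLOR_BGR2HSV);H,S,V=cv2.split(hsv)
    yy,xx=np.mgrid[:400,:640]; near=np.hypot(xx-cen[0],yy-cen[1])<rad
    def w(m,z=47):
        m=m&near; p=np.c_[xx[m],yy[m]].astype(float); return ray(c,p,np.full(len(p),z))[:,:2] if len(p) else np.zeros((0,2))
    red=w(((H<6)|(H>172))&(S>130)&(V>90)); gr=w((H>45)&(H<85)&(S>90)); wh=w((V>120)&(S<80))
    hull=cv2.convexHull(wh.astype(np.float32)); C,rr=cv2.minEnclosingCircle(hull)
    C=np.array(C); print('face c',C.round(1),'r',round(rr,1),'white mean',wh.mean(0).round(1))
    for n,p in(('red',red),('green',gr)):
        if len(p): d=p.mean(0)-C; print(n,len(p),'angle',np.degrees(np.arctan2(d[1],d[0])).round(1),'r',np.hypot(*d).round(1))
if __name__=='__main__':
    dial(cv2.imread('pics/w1.png'),pickle.load(open('w1.pkl','rb')),(316,186),28)
E
python3 dial.py; python3 -c "
from h import *
import pickle
c=pickle.load(open('w1.pkl','rb'))
P=ray(c,[(324,242),(292,328),(263,220),(323,241)],[50,50,32,32]);print(P.round(1))"
```

```text
face c [514.5 200.9] r 27.0 white mean [512.4 198.3]
red 27 angle 42.0 r 19.8
green 56 angle -12.8 r 18.6
[[552.7 145.5  50. ]
 [576.6  20.4  50. ]
 [482.3 128.2  32. ]
 [556.  138.   32. ]]
```

Call:
step_arm(rows=[[[-1,-1,45],0],[[-1,-1,85],0],[[-1,-1,110],0],[[-1,-1,124],0],[[-1,-1,127],0],[[-1,-1,127],0]])

```text
time: 1.95
tool_pos: [512.7, 201.9, 34.2]
tcp_rot: [180.0, 0.0, 119.0]
ft_force: [1.6, -0.6, -0.4]
finger_gap: 85.6
grip_force: 0.0
```

Call:
step_arm(rows=[[[0,0,0],0],[[0,0,0],0],[[0,0,0],0],[[0,0,0],0],[[0,0,0],0],[[0,0,0],0],[[0,0,0],0],[[0,0,0],0]], fingers=0, squeeze=25)

```text
time: 2.75
tool_pos: [512.5, 201.0, 33.4]
tcp_rot: [-180.0, -0.0, 118.9]
ft_force: [1.0, 0.3, -0.3]
finger_gap: -0.2
grip_force: 0.0
```

```bash
python3 -c "
from h import *
s=r.sense();print(s['finger_gap'],s['grip_force'],s['joint_pos'],s['ft_force'])
c=get_calibration('wrist');w=snapshot('wrist');t=snapshot('scene')
b=cv2.resize(t[200:300,300:420],(480,400),interpolation=cv2.INTER_CUBIC)
o=np.zeros((400,800,3),np.uint8);o[:,:320]=w[:,160:480];o[:,320:]=b
cv2.imwrite('pics/c2.png',o)"
```

```text
-0.17213412820333973 0.0 [ 1.60811168e+01  8.53729619e+00  1.02725541e+02 -3.30095839e-04
  6.87482507e+01 -1.28555310e+01] [ 1.04479478  0.28385448 -0.34974093]
```

View pics/c2.png

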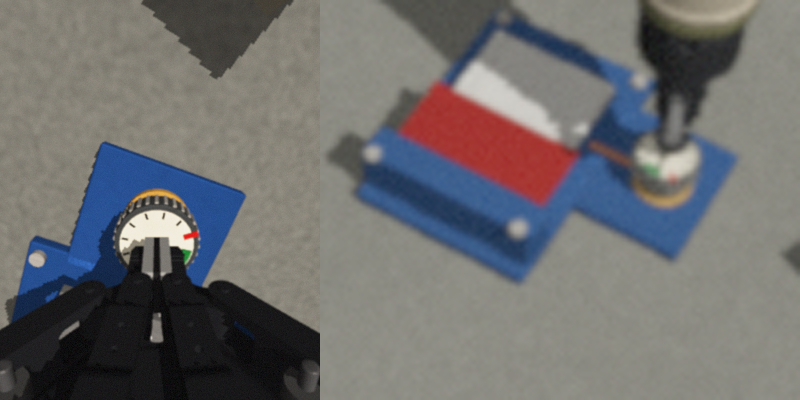

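The fingers are shut fully with no contact. In the picture they hide the dial's near half, with tips at about wrist px (317,237) and the dial centre at about (318,235). I'll check the heights by projecting.

```bash
python3 - <<'E'
from h import *
s=r.sense();c=get_calibration('wrist');print(s['tool_pos'],c['eye'],c['orientation'])
x,y=512.7,201.3
for z in(12,22,33,41,50,60): print(z,proj(c,(x,y,z)).round(0))
cs=get_calibration('scene')
for z in(12,22,33,47,60): print('scene',z,((proj(cs,(x,y,z))-[300,200])*4+[320,0]).round(0))
print('dial pic centre at z47',ray(c,[(318,236)],[47]))
E
```

```text
[512.53989012 201.03947633  33.44413891] [473.40567684 270.52338514 203.77960103] [-1.83467006e+01 -2.66491072e-02  2.89255666e+01]
12 [[317. 216.]]
22 [[317. 221.]]
33 [[318. 228.]]
41 [[318. 233.]]
50 [[318. 240.]]
60 [[318. 248.]]
scene 12 [[666. 178.]]
scene 22 [[667. 171.]]
scene 33 [[668. 163.]]
scene 47 [[670. 153.]]
scene 60 [[672. 143.]]
dial pic centre at z47 [[512.31814225 202.40625026  47.        ]]
```

Call:
step_arm(rows=[[[0,0,-40],0],[[0,0,-60],0],[[0,0,-60],0],[[0,0,-60],0]])

```text
time: 3.25
tool_pos: [512.9, 201.1, 93.7]
tcp_rot: [179.9, 0.0, 118.9]
ft_force: [-0.6, -0.6, -0.2]
finger_gap: -0.2
grip_force: 0.0
```

```bash
python3 -c "
from h import *
w=snapshot('wrist');t=snapshot('scene')
c=get_calibration('wrist');s=r.sense();print(s['tool_pos']);tp=s['tool_pos']
for d in(-11,0,8,14,20,30): print(d,proj(c,tp+[0,0,d]).round(0),((proj(get_calibration('scene'),tp+[0,0,d])-[320,190])*6+[400,0]).round(0))
b=cv2.resize(t[190:257,320:387],(400,400),interpolation=cv2.INTER_CUBIC)
a=cv2.resize(w[130:330,220:420],(400,400))
cv2.imwrite('pics/c3.png',np.hstack([a,b]))"
```

```text
[511.54113092 200.76127817  92.02442947]
-11 [[317. 222.]] [[812. 249.]]
0 [[317. 229.]] [[814. 236.]]
8 [[317. 234.]] [[816. 227.]]
14 [[317. 238.]] [[817. 220.]]
20 [[317. 243.]] [[818. 213.]]
30 [[317. 251.]] [[821. 201.]]
```

View pics/c3.png

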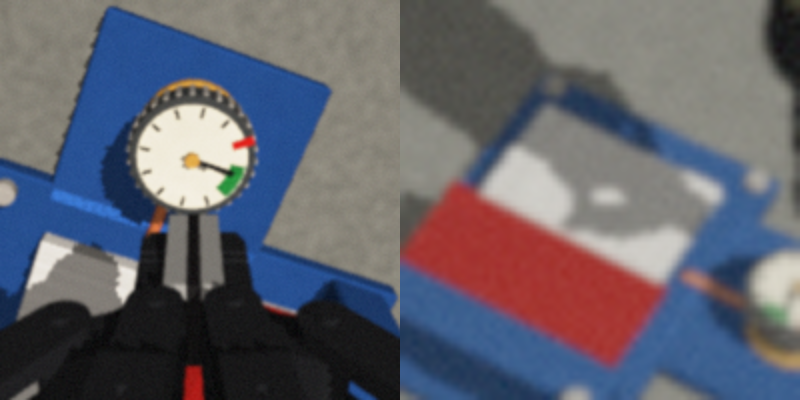

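The fingertips show at wrist row 237, before and after raising, so they never touched the dial. They sit roughly 15–25 mm behind where the description puts them. I'll settle it by touching free bench with the shut fingers.

Call:
step_arm(rows=[[[66,-91,0],0],[[66,-91,0],0],[[66,-91,0],0],[[66,-91,40],0],[[66,-91,65],0],[[66,-91,65],0],[[66,-91,65],0]])

```text
time: 4.05
tool_pos: [399.9, 214.3, 27.8]
tcp_rot: [-179.8, -0.0, 118.9]
ft_force: [0.6, -0.6, 0.6]
finger_gap: 0.0
grip_force: 0.0
```

Call:
step_arm(rows=[[[0,0,2],0],[[0,0,4],0],[[0,0,6],0],[[0,0,8],0],[[0,0,10],0],[[0,0,12],0],[[0,0,12],0]])

```text
time: 4.75
tool_pos: [400.7, 214.6, 16.1]
tcp_rot: [-180.0, -0.0, 118.9]
ft_force: [-0.6, -0.5, -0.7]
finger_gap: -0.1
grip_force: 0.0
```

Call:
step_arm(rows=[[[0,0,2],0],[[0,0,4],0],[[0,0,5],0],[[0,0,6],0],[[0,0,7],0],[[0,0,7],0]])

```text
time: 5.35
tool_pos: [400.9, 214.7, 9.3]
tcp_rot: [-180.0, -0.0, 118.9]
ft_force: [-0.4, -0.3, -0.6]
finger_gap: -0.1
grip_force: 0.0
```

Call:
step_arm(rows=[[[0,0,1.5],0],[[0,0,3],0],[[0,0,4.5],0],[[0,0,6],0],[[0,0,7.5],0],[[0,0,7.5],0]])

```text
time: 5.95
tool_pos: [400.8, 214.7, 1.7]
tcp_rot: [-180.0, -0.0, 118.9]
ft_force: [-0.2, -0.9, 0.4]
finger_gap: 0.2
grip_force: 0.0
```

Call:
step_arm(rows=[[[0,0,1],0],[[0,0,2],0],[[0,0,3],0],[[0,0,4],0],[[0,0,4],0]])

```text
time: 6.45
tool_pos: [400.8, 214.7, -2.2]
tcp_rot: [-180.0, -0.0, 118.9]
ft_force: [-0.1, 0.0, 0.2]
finger_gap: 0.1
grip_force: 0.0
```

Call:
step_arm(rows=[[[0,0,1],0],[[0,0,2],0],[[0,0,3],0],[[0,0,3],0]])

```text
time: 6.85
tool_pos: [400.8, 214.7, -5.2]
tcp_rot: [-180.0, -0.0, 118.9]
ft_force: [-0.1, 0.1, -1.3]
finger_gap: -0.2
grip_force: 0.0
```

Call:
step_arm(rows=[[[0,0,1],0],[[0,0,2],0],[[0,0,3],0],[[0,0,3],0]])

```text
time: 7.25
tool_pos: [400.9, 214.7, -8.2]
tcp_rot: [-180.0, -0.0, 118.9]
ft_force: [0.3, 0.3, -0.2]
finger_gap: -0.2
grip_force: 0.0
```

Call:
step_arm(rows=[[[0,0,1],0],[[0,0,2],0],[[0,0,3],0],[[0,0,3],0]])

```text
time: 7.65
tool_pos: [400.8, 214.7, -11.2]
tcp_rot: [-180.0, -0.0, 118.9]
ft_force: [0.6, -0.5, -0.2]
finger_gap: -0.0
grip_force: 0.0
```

Call:
step_arm(rows=[[[0,0,1],0],[[0,0,2],0],[[0,0,2],0]])

```text
time: 7.95
tool_pos: [400.8, 214.7, -13.2]
tcp_rot: [-180.0, -0.0, 118.9]
ft_force: [0.2, -0.1, 0.5]
finger_gap: 0.2
grip_force: 0.0
```

Call:
step_arm(rows=[[[0,0,1],0],[[0,0,2],0],[[0,0,2],0]])

```text
time: 8.25
tool_pos: [400.8, 214.7, -15.2]
tcp_rot: [-180.0, -0.0, 118.9]
ft_force: [0.3, -0.3, 0.6]
finger_gap: 0.1
grip_force: 0.0
```

Call:
step_arm(rows=[[[0,0,1],0],[[0,0,2],0],[[0,0,2],0]])

```text
time: 8.55
tool_pos: [400.9, 214.7, -17.2]
tcp_rot: [-180.0, -0.0, 118.9]
ft_force: [-0.4, 0.9, -0.6]
finger_gap: -0.0
grip_force: 0.0
```

Call:
step_arm(rows=[[[0,0,1],0],[[0,0,2],0],[[0,0,2],0]])

```text
time: 8.85
tool_pos: [400.8, 214.7, -19.2]
tcp_rot: [-180.0, -0.0, 118.9]
ft_force: [-0.7, -0.8, 0.1]
finger_gap: 0.5
grip_force: 0.0
```

Call:
step_arm(rows=[[[0,0,1],0],[[0,0,2],0],[[0,0,2],0]])

```text
time: 9.15
tool_pos: [400.9, 214.7, -21.2]
tcp_rot: [-180.0, -0.0, 118.9]
ft_force: [-0.8, 0.6, -0.0]
finger_gap: -0.1
grip_force: 0.0
```

Call:
step_arm(rows=[[[0,0,1],0],[[0,0,2],0],[[0,0,2],0]])

```text
time: 9.45
tool_pos: [400.8, 214.7, -23.2]
tcp_rot: [-180.0, -0.0, 118.9]
ft_force: [0.2, 0.3, -0.1]
finger_gap: 0.2
grip_force: 0.0
```

```bash
python3 -c "
from h import *
w=snapshot('wrist');t=snapshot('scene');tp=r.sense()['tool_pos'];print(tp,r.sense()['ft_force'])
cs=get_calibration('scene')
p=proj(cs,(tp[0],tp[1],0))[0];print(p)
x,y=int(p[0]),int(p[1])
b=cv2.resize(t[y-50:y+30,x-40:x+40],(400,400),interpolation=cv2.INTER_CUBIC)
a=cv2.resize(w[130:330,220:420],(400,400))
cv2.imwrite('pics/c4.png',np.hstack([a,b]))"
```

```text
[400.93681815 214.74899685 -23.0455679 ] [0.3329496  0.12141172 0.79461003]
[409.50577652 227.02945471]
```

View pics/c4.png

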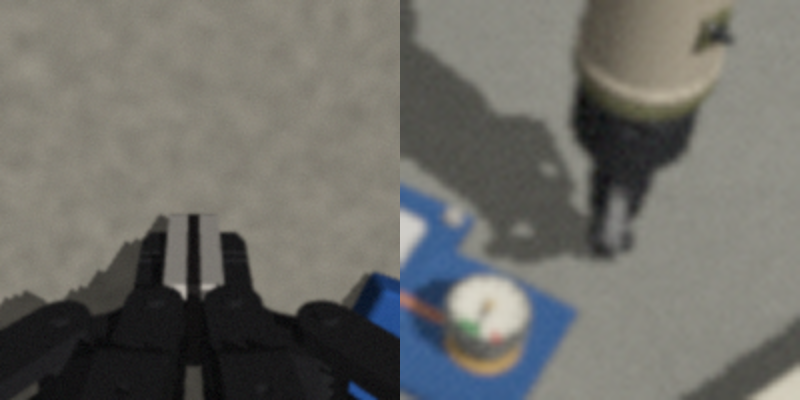

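The scene crop shows the fingertips practically at the bench, with the shadow meeting the tips at (605,255). A few more millimetres should make contact.

Call:
step_arm(rows=[[[0,0,1],0],[[0,0,1],0]])

```text
time: 9.75
tool_pos: [400.9, 214.7, -24.1]
tcp_rot: [-180.0, -0.0, 118.9]
ft_force: [-0.0, -0.3, 0.2]
finger_gap: 0.3
grip_force: 0.0
```

Call:
step_arm(rows=[[[0,0,1],0],[[0,0,1],0]])

```text
time: 9.95
tool_pos: [400.9, 214.7, -25.2]
tcp_rot: [-180.0, -0.0, 118.9]
ft_force: [-1.1, 0.9, -0.6]
finger_gap: -0.1
grip_force: 0.0
```

Call:
step_arm(rows=[[[0,0,1],0],[[0,0,1],0]])

```text
time: 10.15
tool_pos: [400.9, 214.7, -26.1]
tcp_rot: [-180.0, -0.0, 118.9]
ft_force: [0.1, 0.2, -0.4]
finger_gap: 0.2
grip_force: 0.0
```

Call:
step_arm(rows=[[[0,0,1],0],[[0,0,1.5],0],[[0,0,1.5],0]])

```text
time: 10.45
tool_pos: [401.1, 214.8, -26.8]
tcp_rot: [-180.0, 0.0, 118.9]
ft_force: [-4.7, -3.0, 10.5]
finger_gap: -0.2
grip_force: 5.2
```

Call:
step_arm(rows=[[[0,0,1],0],[[0,0,1.5],0],[[0,0,1.5],0]])

```text
time: 10.75
tool_pos: [401.2, 214.9, -26.9]
tcp_rot: [-180.0, 0.0, 119.0]
ft_force: [-12.9, -6.0, 29.0]
finger_gap: 0.2
grip_force: 14.9
```

Call:
step_arm(rows=[[[0,0,1],0],[[0,0,1.5],0],[[0,0,1.5],0]])

```text
time: 11.05
tool_pos: [401.3, 214.9, -27.0]
tcp_rot: [-179.9, 0.0, 119.0]
ft_force: [-21.5, -9.4, 50.1]
finger_gap: 0.2
grip_force: 24.7
```

Contact comes at TCP z ≈ -26.6, so the shut fingertips really stand about 27 mm behind the TCP and the grasp point about 46 mm. I'll use that and regrip the bezel deeper, at TCP z ≈ -8.

Call:
step_arm(rows=[[[0,0,-45],0],[[0,0,-90],0],[[-67,91,-90],0],[[-67,91,-90],0]])

```text
time: 11.45
tool_pos: [503.9, 203.0, 64.4]
tcp_rot: [179.5, 0.1, 119.0]
ft_force: [-0.2, 1.9, -0.6]
finger_gap: 0.1
grip_force: 0.0
```

Call:
step_arm(rows=[[[0,0,0],0],[[0,0,0],0],[[0,0,0],0],[[0,0,0],0],[[0,0,0],0]], fingers=1)

```text
time: 11.95
tool_pos: [499.4, 202.2, 59.8]
tcp_rot: [180.0, 0.0, 119.0]
ft_force: [-0.0, 0.3, -0.3]
finger_gap: 72.2
grip_force: 0.0
```

```bash
python3 -c "
from h import *
go((513,200,-8),28.7)"
```

```text
shift [-8.5 10.8 67.8] turn 0.3 t 11.95 j6 -12.4
```

Call:
step_arm(rows=[[[-8,11,0],0],[[-8,11,10],0],[[-8,11,35],0],[[-8,11,58],0],[[-8,11,68],0],[[-8,11,68],0]])

```text
time: 12.55
tool_pos: [511.3, 199.7, -10.7]
tcp_rot: [-179.8, -0.1, 119.0]
ft_force: [0.1, 0.4, -0.9]
finger_gap: 85.3
grip_force: 0.0
```

Call:
step_arm(rows=[[[0,0,0],0],[[0,0,0],0],[[0,0,0],0],[[0,0,0],0],[[0,0,0],0]], fingers=0, squeeze=25)

```text
time: 13.05
tool_pos: [513.2, 199.7, -7.1]
tcp_rot: [-179.9, 0.0, 118.9]
ft_force: [-9.0, -5.2, 11.4]
finger_gap: 51.1
grip_force: 25.6
```

Gripped at 51 mm. Turn it 34° clockwise and measure.

Call:
step_arm(rows=[[[0,0,0],6],[[0,0,0],12],[[0,0,0],18],[[0,0,0],24],[[0,0,0],30],[[0,0,0],34],[[0,0,0],34],[[0,0,0],34]])

```text
time: 13.85
tool_pos: [512.9, 199.7, -7.1]
tcp_rot: [-179.9, 0.1, 84.9]
ft_force: [-10.4, -5.1, 12.1]
finger_gap: 51.4
grip_force: 25.7
```

```bash
python3 -c "
from h import *
from dial import dial
import pickle
c=get_calibration('wrist');w=snapshot('wrist');cv2.imwrite('pics/w5.png',w);pickle.dump(c,open('w5.pkl','wb'))
p=proj(c,(513,200,47))[0];print(p,r.sense()['tcp_rot']);dial(w,c,p,60)
a=cv2.resize(w[int(p[1])-75:int(p[1])+75,int(p[0])-75:int(p[0])+75],(600,600));cv2.imwrite('pics/c5.png',a)"
```

```text
[315.99632781 275.52448313] [-1.79909973e+02  6.15660695e-02  8.49321577e+01]
face c [513.1 200.9] r 29.2 white mean [511.8 199. ]
red 136 angle -1.7 r 22.0
green 280 angle -48.0 r 22.0
```

View pics/c5.png

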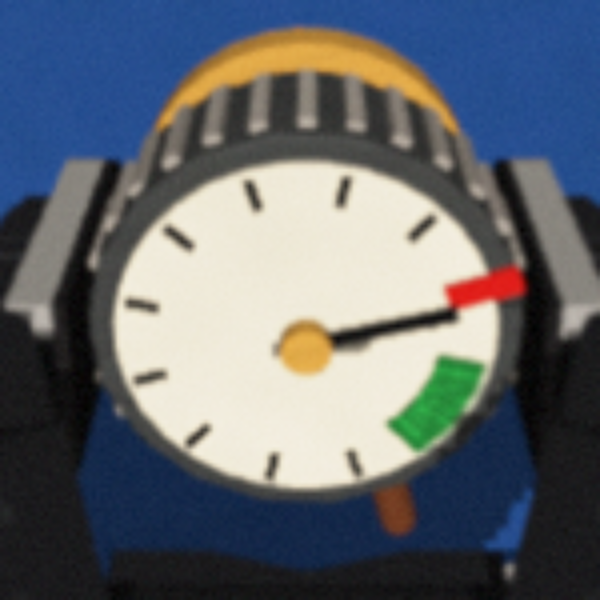

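The red mark at (487,286) still lies a little anticlockwise of the needle tip at (455,316), with the hub at (306,345). I'll convert that to angles.

```bash
python3 -c "
from h import *
import pickle
c=pickle.load(open('w5.pkl','rb'))
px=np.array([(305,345),(455,316),(448,295),(524,275),(487,286),(460,400),(303,325)])/4+[int(315.99)-75,int(275.52)-75]
for zf in (46,48,50):
  W=ray(c,px,[zf+3,zf+2,zf,zf,zf,zf,zf])[:,:2]
  for O in (W[0],W[6]):
    print(zf,O.round(1),[(np.degrees(np.arctan2(*(q-O)[::-1])).round(1),np.hypot(*(q-O)).round(1)) for q in W[1:6]])"
```

```text
46 [512.7 195.3] [(np.float64(5.6), np.float64(18.4)), (np.float64(11.0), np.float64(18.1)), (np.float64(11.3), np.float64(27.6)), (np.float64(10.8), np.float64(22.9)), (np.float64(-33.3), np.float64(22.2))]
46 [512.5 196. ] [(np.float64(3.2), np.float64(18.5)), (np.float64(8.6), np.float64(18.1)), (np.float64(9.8), np.float64(27.6)), (np.float64(8.9), np.float64(23.0)), (np.float64(-34.6), np.float64(22.8))]
48 [512.8 196.8] [(np.float64(5.5), np.float64(18.0)), (np.float64(10.9), np.float64(17.8)), (np.float64(11.3), np.float64(27.1)), (np.float64(10.7), np.float64(22.5)), (np.float64(-33.4), np.float64(21.8))]
48 [512.7 197.5] [(np.float64(3.3), np.float64(18.2)), (np.float64(8.6), np.float64(17.8)), (np.float64(9.8), np.float64(27.2)), (np.float64(8.9), np.float64(22.6)), (np.float64(-34.6), np.float64(22.4))]
50 [513.  198.2] [(np.float64(5.5), np.float64(17.7)), (np.float64(10.7), np.float64(17.4)), (np.float64(11.2), np.float64(26.6)), (np.float64(10.6), np.float64(22.1)), (np.float64(-33.5), np.float64(21.5))]
50 [512.8 198.9] [(np.float64(3.4), np.float64(17.9)), (np.float64(8.6), np.float64(17.5)), (np.float64(9.8), np.float64(26.7)), (np.float64(8.9), np.float64(22.2)), (np.float64(-34.6), np.float64(22.0))]
```

The oblique view is ambiguous to a few degrees. I'll release and look from straight above the dial, where parallax vanishes.

Call:
step_arm(rows=[[[0,0,0],0],[[0,0,0],0],[[0,0,0],0],[[0,0,0],0]], fingers=1)

```text
time: 14.3
tool_pos: [513.9, 200.3, -8.3]
tcp_rot: [180.0, -0.0, 84.9]
ft_force: [-0.3, -0.0, -0.5]
finger_gap: 85.0
grip_force: 0.0
```

Call:
step_arm(rows=[[[0,0,-40],0],[[0,0,-80],0],[[-40,0,-108],0],[[-79,0,-108],0],[[-79,0,-108],0],[[-79,0,-108],0],[[-79,0,-108],0]])

```text
time: 15.0
tool_pos: [506.5, 122.0, 99.1]
tcp_rot: [-180.0, -0.0, 84.9]
ft_force: [-0.1, 0.1, 0.6]
finger_gap: 85.4
grip_force: 0.0
```

```bash
cat > top.py <<'E'
from h import *
import pickle,sys
c=get_calibration('wrist');w=snapshot('wrist');n=sys.argv[1];cv2.imwrite(f'pics/{n}.png',w);pickle.dump(c,open(n+'.pkl','wb'))
# rectified bird's-eye view at z=47: 8 px/mm, world x right, y up, about (513,200)
def rect(z,cx,cy,h,s):
    g=np.arange(-h*s,h*s)/s; X,Y=np.meshgrid(cx+g,cy-g); P=np.stack([X,Y,np.full_like(X,z)],-1).reshape(-1,3)
    m=proj(c,P).astype(np.float32).reshape(*X.shape,2); return cv2.remap(w,m[...,0],m[...,1],cv2.INTER_CUBIC)
cv2.imwrite(f'pics/{n}r.png',rect(47,513,200,33,9))
print(proj(c,(513,200,47)),c['eye'],r.sense()['tool_pos'])
E
python3 top.py w6
```

```text
[[315.5637378  104.45290015]] [513.64027663 201.18203945 269.49769702] [506.38089454 122.1848324   99.00644573]
```

View pics/w6r.png

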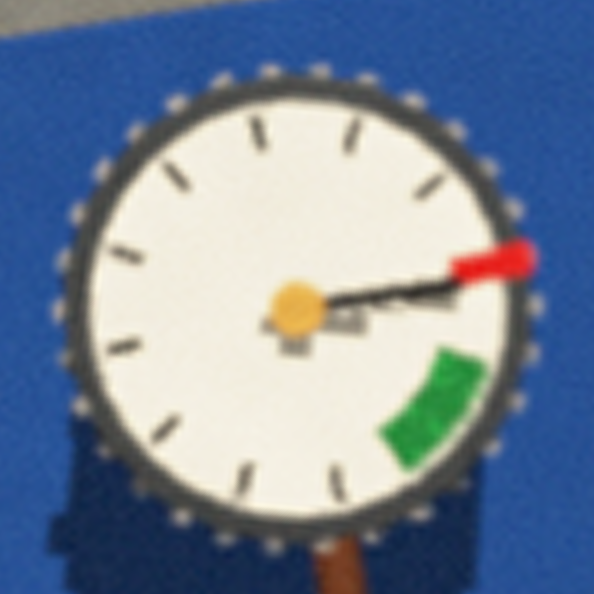

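From above, with the face centre at (299,308), the needle points at about 8.4° and the red mark at about 12–13°. The green sector spans -17 to -56°, which also implies 12°. I'll refine this by blobs.

```bash
cat > ang.py <<'E'
import cv2,numpy as np,sys
im=cv2.imread(f'pics/{sys.argv[1]}r.png');H,S,V=cv2.split(cv2.cvtColor(im,cv2.COLOR_BGR2HSV))
yy,xx=np.mgrid[:im.shape[0],:im.shape[1]]
wh=((V>170)&(S<60)).astype(np.uint8)
ct=max(cv2.findContours(wh,0,1)[0],key=len); hull=cv2.convexHull(ct)
(ex,ey),ax,_=cv2.fitEllipse(hull); print('face',ex,ey,ax)
rr=np.hypot(xx-ex,yy-ey)/9; an=np.degrees(np.arctan2(ey-yy,xx-ex))
red=((H<6)|(H>172))&(S>150)&(V>120); gr=(H>45)&(H<85)&(S>100)
nd=(V<60)&(rr<17)&(rr>4.5)
for n,m in(('red',red),('green',gr),('needle',nd)): print(n,m.sum(),an[m].mean().round(2),an[m].min().round(1),an[m].max().round(1),rr[m].mean().round(1))
for q in(6,9,12,15): 
  m=nd&(abs(rr-q)<1.5); print(q,np.median(an[m]))
E
python3 ang.py w6; python3 -c "
from h import *
import pickle
# jig pose from w6: lap red outline + bed
c=pickle.load(open('w6.pkl','rb'));w=cv2.imread('pics/w6.png');H,S,V=cv2.split(cv2.cvtColor(w,cv2.COLOR_BGR2HSV))
m=(((H<6)|(H>172))&(S>150)&(V>80)).astype(np.uint8)
ct=max(cv2.findContours(m,0,1)[0],key=len)[:,0];print(ct.min(0),ct.max(0))
W=ray(c,ct.astype(float),np.full(len(ct),44.))[:,:2].astype(np.float32);print(cv2.minAreaRect(W))
go((529,-222,120),93.6)"
```

```text
face 297.2243957519531 308.07080078125 (415.8122863769531, 416.65863037109375)
red 2155 12.53 7.7 17.3 22.6
green 5170 -36.13 -55.7 -16.4 19.2
needle 123 7.66 6.4 8.6 14.5
6 nan
9 nan
12 7.480521458566219
15 7.777996632454093
[373 153] [458 300]
((595.3215942382812, 83.43673706054688), (62.50532913208008, 134.37001037597656), 8.628683090209961)
shift [-340.9   52.7  -21.1] turn 81.4 t 15.05 j6 12.9
  return _methods._mean(a, axis=axis, dtype=dtype,
  ret = ret.dtype.type(ret / rcount)
```

A further 4.2° clockwise is needed. Regrip and turn.

Call:
step_arm(rows=[[[40,0,0],0],[[79,0,20],0],[[79,0,60],0],[[79,0,95],0],[[79,0,108],0],[[79,0,108],0],[[79,0,108],0]])

```text
time: 15.75
tool_pos: [514.4, 200.6, -7.4]
tcp_rot: [179.9, -0.0, 84.9]
ft_force: [-0.2, -0.0, 0.7]
finger_gap: 85.4
grip_force: 0.0
```

Call:
step_arm(rows=[[[0,0,0],0],[[0,0,0],0],[[0,0,0],0],[[0,0,0],0],[[0,0,0],2.2],[[0,0,0],4.2],[[0,0,0],4.2],[[0,0,0],4.2]], fingers=0)

```text
time: 16.55
tool_pos: [513.1, 200.7, -6.9]
tcp_rot: [-179.9, -0.0, 80.7]
ft_force: [-9.6, 0.2, 12.0]
finger_gap: 51.1
grip_force: 26.1
```

Call:
step_arm(rows=[[[0,0,0],0],[[0,0,0],0],[[0,0,0],0],[[0,0,0],0]], fingers=1)

```text
time: 16.95
tool_pos: [513.9, 200.1, -8.3]
tcp_rot: [180.0, -0.0, 80.7]
ft_force: [0.1, 0.8, 0.3]
finger_gap: 85.3
grip_force: 0.0
```

Call:
step_arm(rows=[[[0,0,-40],0],[[0,0,-80],0],[[-40,0,-108],0],[[-79,0,-108],0],[[-79,0,-108],0],[[-79,0,-108],0],[[-79,0,-108],0]])

```text
time: 17.65
tool_pos: [500.8, 122.6, 99.2]
tcp_rot: [-180.0, -0.0, 80.7]
ft_force: [-0.4, 0.3, -0.1]
finger_gap: 85.5
grip_force: 0.0
```

```bash
python3 top.py w7; python3 ang.py w7 2>/dev/null; python3 -c "
from h import *
go((529,-222,120),93.6)"
```

```text
[[315.40444161 104.43105957]] [513.82934397 201.10020417 269.51484912] [500.73352536 122.87680095  99.05121358]
face 297.023681640625 308.02801513671875 (415.77435302734375, 416.9136657714844)
red 2122 8.36 3.6 13.2 22.6
green 5179 -40.32 -59.7 -20.6 19.2
needle 129 7.73 6.6 8.8 14.5
6 nan
9 nan
12 7.593112991568972
15 7.7784823376164045
shift [-335.9   83.2  -21. ] turn 77.2 t 17.7 j6 17.3
```

The bezel is zeroed: red mark 8.4°, needle about 7.7–8.6°. The strip stays untouched until now. Next I move to a viewing point near it.

```bash
python3 -c "
from h import *
go((440,-222,130),93.6)"
```

```text
shift [-350.2   -4.7  -31. ] turn 77.2 t 17.7 j6 17.3
```

Call:
step_arm(rows=[[[-350,-5,-31],77],[[-350,-5,-31],77],[[-350,-5,-31],77],[[-350,-5,-31],77],[[-350,-5,-31],77],[[-350,-5,-31],77],[[-350,-5,-31],77],[[-350,-5,-31],77],[[-350,-5,-31],77],[[-350,-5,-31],77],[[-350,-5,-31],77]])

```text
time: 18.8
tool_pos: [439.9, -221.7, 130.1]
tcp_rot: [-180.0, 0.0, 4.1]
ft_force: [1.0, 0.6, 0.1]
finger_gap: 85.3
grip_force: 0.0
```

```bash
python3 -c "
from h import *
s=r.sense();c=get_calibration('wrist');w=snapshot('wrist');cv2.imwrite('pics/w8.png',w)
H,S,V=cv2.split(cv2.cvtColor(w,cv2.COLOR_BGR2HSV))
m=((H>3)&(H<16)&(S>110)&(V>50)).astype(np.uint8)
m=cv2.morphologyEx(m,cv2.MORPH_CLOSE,np.ones((5,5)))
n,l,st,ce=cv2.connectedComponentsWithStats(m)
o=np.argsort(-st[1:,4])[:3]+1
for i in o: print(st[i],ce[i])
ct=max(cv2.findContours((l==o[0]).astype(np.uint8),0,1)[0],key=len)[:,0].astype(float)
print(cv2.minAreaRect(ray(c,ct,np.full(len(ct),4.))[:,:2].astype(np.float32)),proj(c,(549.4,-220.8,4)),proj(c,[(497,-179,4),(614,-262,4)]))
print(s['tool_pos'],s['tcp_rot'])"
```

```text
[  277     0    98   140 12959] [324.22293387  67.89096381]
[621 389  19  11 108] [629.22222222 395.87962963]
[40  5  1  1  1] [40.  5.]
((548.4801635742188, -222.8870849609375), (127.98686981201172, 90.64886474609375), 3.4606974124908447) [[322.10844225  72.23190914]] [[277.64700288 123.9120225 ]
 [372.10427564   1.1233276 ]]
[ 439.88121992 -221.71809946  130.05259982] [-1.79967090e+02  3.75527625e-02  4.05725378e+00]
```

Strip refined to centre (549.3, -222.4), yaw 3.5°, so the seam is at (529.3, -223.6).

```bash
python3 -c "
from h import *
go((529.3,-223.6,-19),93.5)"
```

```text
shift [ 89.1   8.3 149.1] turn 0.6 t 18.85 j6 53.2
```

Call:
step_arm(rows=[[[45,8,10],0.5],[[89,8,30],0.5],[[89,8,70],0.5],[[89,8,105],0.5],[[89,8,132],0.5],[[89,8,145],0.5],[[89,8,149],0.5],[[89,8,149],0.5],[[89,8,149],0.5]])

```text
time: 19.75
tool_pos: [530.5, -225.3, -16.6]
tcp_rot: [179.9, -0.1, 3.3]
ft_force: [0.4, 0.2, -0.3]
finger_gap: 85.4
grip_force: 0.0
```

Call:
step_arm(rows=[[[0,0,0],0],[[0,0,0],0],[[0,0,0],0],[[0,0,0],0],[[0,0,0],0],[[0,0,0],0],[[0,0,0],0],[[0,0,0],0]], fingers=0, squeeze=80)

```text
time: 20.55
tool_pos: [529.2, -224.7, -18.2]
tcp_rot: [180.0, -0.0, 3.2]
ft_force: [-1.0, 0.8, 4.5]
finger_gap: 8.4
grip_force: 79.6
```

Gripped on the seam. Lift and carry behind the lap.

Call:
step_arm(rows=[[[0,0,-20],0],[[0,0,-55],0],[[0,0,-90],0],[[0,0,-90],0]])

```text
time: 20.95
tool_pos: [532.3, -226.4, 77.0]
tcp_rot: [179.7, -0.4, 3.2]
ft_force: [0.9, -0.1, -1.3]
finger_gap: 8.8
grip_force: 78.8
```

```bash
python3 -c "
from h import *
go((462.7,65,72),98.6)
print(r.sense()['ft_force'],r.sense()['finger_gap'])"
```

```text
shift [ -53.1 -294.9    3.3] turn -5.4 t 20.95 j6 58.6
[ 0.90158601 -0.11610537 -1.28190836] 8.838384225934295
```

Call:
step_arm(rows=[[[-8,-45,0],-1],[[-16,-92,0],-2],[[-25,-140,0],-3],[[-33,-188,0],-4],[[-41,-236,0],-5],[[-48,-275,0],-5.4],[[-50,-293,0],-5.4],[[-50,-293,0],-5.4],[[-50,-293,0],-5.4],[[-50,-293,0],-5.4]])

```text
time: 21.95
tool_pos: [462.4, 64.2, 71.0]
tcp_rot: [180.0, 0.0, 8.6]
ft_force: [-0.0, 0.6, -2.7]
finger_gap: 8.2
grip_force: 79.0
```

```bash
python3 - <<'E'
from h import *
s=r.sense();print(s['tool_pos'],s['tcp_rot'],s['ft_force'],s['finger_gap'])
c=get_calibration('wrist');w=snapshot('wrist');cv2.imwrite('pics/w9.png',w)
H,S,V=cv2.split(cv2.cvtColor(w,cv2.COLOR_BGR2HSV))
m=((H>3)&(H<16)&(S>110)&(V>50)).astype(np.uint8)
ct=max(cv2.findContours(m,0,1)[0],key=len)[:,0].astype(float)
# strip front edge: predicted corners vs seen, strip underside z = TCP z +18.2
z=s['tool_pos'][2]+18.2; print('underside',z)
W=ray(c,ct,np.full(len(ct),z+4))[:,:2]; a=np.radians(s['tcp_rot'][2]); A=np.array([[np.cos(a),np.sin(a)],[-np.sin(a),np.cos(a)]])
L=(W-s['tool_pos'][:2])@A.T
print('strip outline in tool-yaw frame, from TCP: max x',np.percentile(L[:,0],99.5),'y',L[:,1].min(),L[:,1].max())
f=L[L[:,0]>np.percentile(L[:,0],99)-3]; f=f[abs(f[:,1])<35]; print('edge slope deg',np.degrees(np.polyfit(f[:,1],f[:,0],1)[0]),len(f),f[:,0].mean())
red=(((H<6)|(H>174)|((H<4)))&(S>170)&(V>80)).astype(np.uint8)
rc=max(cv2.findContours(red,0,1)[0],key=len)[:,0].astype(float)
W=ray(c,rc,np.full(len(rc),44.))[:,:2]; print(cv2.minAreaRect(W.astype(np.float32)))
o=w.copy()
J=R.from_euler('z',8.6,degrees=True).as_matrix()
for p in[(12,65,49),(12,-65,49),(22,65,44),(22,-65,44),(76,65,44),(76,-65,44),(75,-75,58),(75,75,58)]:
    q=proj(c,J@np.array(p)+[551.7,78.5,0])[0]; cv2.circle(o,(int(round(q[0])),int(round(q[1]))),2,(0,255,0),-1)
cv2.imwrite('pics/w9o.png',o)
E
```

```text
[462.36477248  64.21868509  70.96073135] [1.79984091e+02 4.91350361e-02 8.59518403e+00] [-0.02453748  0.55953987 -2.69963745] 8.20419346460242
underside 89.16073134784723
strip outline in tool-yaw frame, from TCP: max x 85.4578557409838 y -46.42032131622447 70.65553654161576
edge slope deg 0.021000800541358566 141 84.86591446153514
((583.24755859375, 83.09921264648438), (38.66175079345703, 132.99209594726562), 8.558883666992188)
```

View pics/w9o.png

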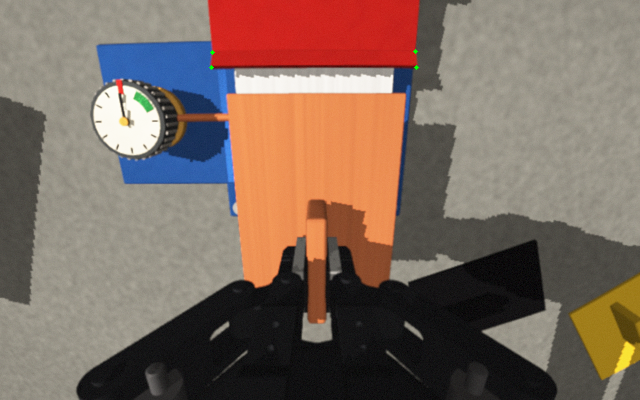

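The strip is square to the tool (0.02°), with its front edge 85 mm ahead of the TCP. The lap's predicted corners match at (211,52)–(417,67), and the red mark lies under the needle. I'll lower to 2.5 mm above the bed, then tuck.

Call:
step_arm(rows=[[[0,-0.7,20],0],[[0,-0.7,40],0],[[0,-0.7,50],0],[[0,-0.7,54],0],[[0,-0.7,54.7],0],[[0,-0.7,54.7],0],[[0,-0.7,54.7],0],[[0,-0.7,54.7],0]])

```text
time: 22.8
tool_pos: [463.1, 65.8, 17.6]
tcp_rot: [180.0, -0.1, 8.6]
ft_force: [0.4, 0.3, -2.5]
finger_gap: 8.4
grip_force: 79.1
```

Call:
step_arm(rows=[[[4,0,0],0],[[10,0,0],0],[[16,0,0],0],[[21,0,0],0],[[25,0,0],0],[[28,0,0],0],[[30,0,0],0],[[30,0,0],0]])

```text
time: 23.6
tool_pos: [492.2, 70.3, 16.7]
tcp_rot: [180.0, 0.0, 8.6]
ft_force: [-0.0, -0.0, -2.3]
finger_gap: 8.5
grip_force: 79.1
```

Call:
step_arm(rows=[[[5,0,0],0],[[11,0,0],0],[[17,0,0],0],[[23,0,0],0],[[28,0,0],0],[[31,0,0],0],[[33,0,0],0],[[33,0,0],0],[[33,0,0],0]])

```text
time: 24.5
tool_pos: [524.5, 75.2, 16.7]
tcp_rot: [-180.0, 0.0, 8.6]
ft_force: [-0.4, 0.2, -1.6]
finger_gap: 8.6
grip_force: 79.1
```

Call:
step_arm(rows=[[[0,0,1],0],[[0,0,2],0],[[0,0,3],0],[[0,0,4],0],[[0,0,4],0]])

```text
time: 25.0
tool_pos: [524.7, 75.3, 12.9]
tcp_rot: [180.0, 0.0, 8.6]
ft_force: [-1.3, -1.3, 1.5]
finger_gap: 8.4
grip_force: 79.6
```

Call:
step_arm(rows=[[[0,0,1],0],[[0,0,2],0],[[0,0,3],0],[[0,0,4],0],[[0,0,4.5],0],[[0,0,4.5],0],[[0,0,4.5],0]])

```text
time: 25.7
tool_pos: [524.9, 75.3, 9.0]
tcp_rot: [180.0, -0.0, 8.6]
ft_force: [-5.5, -0.5, 8.9]
finger_gap: 8.5
grip_force: 80.5
```

```bash
cat > needle.py <<'E'
from h import *
import sys
s=r.sense();print(s['tool_pos'],s['tcp_rot'],s['ft_force'])
c=get_calibration('wrist');w=snapshot('wrist');n=sys.argv[1];cv2.imwrite(f'pics/{n}.png',w)
print(proj(c,(513,199,47)),c['eye'])
g=np.arange(-297,297)/9; X,Y=np.meshgrid(513+g,199-g); im={}
for z in(47,49):
    m=proj(c,np.stack([X,Y,np.full_like(X,z)],-1).reshape(-1,3)).astype(np.float32).reshape(594,594,2)
    im[z]=cv2.remap(w,m[...,0],m[...,1],cv2.INTER_CUBIC)
def hs(i): return cv2.split(cv2.cvtColor(i,cv2.COLOR_BGR2HSV))
H,S,V=hs(im[47]); yy,xx=np.mgrid[:594,:594]
near=np.hypot(xx-297,yy-297)<27*9
gr=(H>45)&(H<85)&(S>100)&near; red=((H<6)|(H>172))&(S>150)&(V>120)&near
wh=((V>150)&(S<70)&near).astype(np.uint8); hull=cv2.convexHull(max(cv2.findContours(wh,0,1)[0],key=len)); (ex,ey),ax,_=cv2.fitEllipse(hull); print('face',ex,ey,ax)
an=lambda m,cx=ex,cy=ey:np.degrees(np.arctan2(cy-yy[m],xx[m]-cx))
rr=np.hypot(xx-ex,yy-ey)/9
print('red',an(red).mean(),'green',an(gr).mean(),an(gr).min(),an(gr).max())
V2=hs(im[49])[2]
for q0,q1 in((5,9),(9,13),(13,17)):
    for th in(60,75):
        m=(V2<th)&(rr>q0)&(rr<q1); print(q0,q1,th,m.sum(),np.median(an(m)) if m.any() else None)
o=np.hstack([im[47][:,:400],im[49][:,:400]]); cv2.imwrite(f'pics/{n}r.png',np.hstack([cv2.resize(im[47],(400,400)),cv2.resize(im[49],(400,400))]))
E
python3 needle.py w10
```

```text
[524.93631334  75.26365846   8.98513176] [ 1.79996011e+02 -1.75470274e-02  8.63966445e+00] [-5.45963742 -0.54551854  8.93359684]
[[ 86.50559791 247.66647948]] [604.66240299  86.21686015 179.35213966]
face 271.6130676269531 267.4867858886719 (413.56103515625, 429.76849365234375)
red 10.916501964702407 green -39.56749378693262 -61.13670100981599 -17.972518125552302
5 9 60 327 -31.282412679495962
5 9 75 382 -31.361312382869695
9 13 60 303 -31.4291276856966
9 13 75 354 -31.457160601081544
13 17 60 295 -31.7553407776714
13 17 75 350 -31.730760264565117
```

Needle at about -31.5° and green middle at about -40°, so roughly 1 mm more.

Call:
step_arm(rows=[[[0,0,0.5],0],[[0,0,1.1],0],[[0,0,1.1],0],[[0,0,1.1],0],[[0,0,1.1],0]])

```text
time: 26.25
tool_pos: [525.0, 75.3, 8.1]
tcp_rot: [180.0, -0.0, 8.6]
ft_force: [-5.0, -0.7, 10.7]
finger_gap: 8.6
grip_force: 80.7
```

```bash
python3 needle.py w11; python3 - <<'E'
from h import *
# lap lie and strip tuck: red near edge row / strip sides in wrist picture; top camera red rect compared with the start
w=cv2.imread('pics/w11.png');c=get_calibration('wrist');s=r.sense()
H,S,V=cv2.split(cv2.cvtColor(w,cv2.COLOR_BGR2HSV))
red=(((H<5)|(H>174))&(S>170)&(V>80)).astype(np.uint8)
rc=max(cv2.findContours(red,0,1)[0],key=len)[:,0].astype(float)
J=R.from_euler('z',8.6,degrees=True).as_matrix(); O=np.array([551.7,78.5,0])
W=(ray(c,rc,np.full(len(rc),48.))-O)@J
print('lap in jig frame (z48) x',W[:,0].min(),'y',W[:,1].min(),W[:,1].max(),'px rows',rc[:,1].max())
print('hem predicted px',proj(c,O+np.array([(12,60,50),(12,-60,50)])@J.T))
print('TCP jig',J.T@(s['tool_pos']-O))
E
```

```text
[524.95415164  75.2904431    8.084442  ] [ 1.79993741e+02 -1.96933180e-02  8.64463399e+00] [-4.96236384 -0.71646257 10.72190688]
[[ 85.24666927 248.52573221]] [604.68337874  86.22147036 178.43567725]
face 271.5059509277344 267.277099609375 (412.90771484375, 429.7334899902344)
red 10.872768000252314 green -39.71363365532464 -60.85346376067144 -18.153991137266715
5 9 60 246 -39.55052918337136
5 9 75 301 -39.592146601452676
9 13 60 254 -40.14652743400643
9 13 75 316 -40.187603133209144
13 17 60 244 -39.96612651891432
13 17 75 292 -39.97631561643952
lap in jig frame (z48) x 12.206067278363733 y -65.44576664958545 65.04015815126 px rows 192.0
hem predicted px [[191.60731962 193.65457618]
 [439.54984993 193.75635112]]
TCP jig [-26.95188994   0.79172718   8.06006282]
```

The needle is in the middle of green (-40.0° against -39.7°), the lap lies flat in place, and the strip is tucked 36 mm. Let it settle briefly, then hand in.

Call:
step_arm(rows=[[[0,0,0],0],[[0,0,0],0],[[0,0,0],0],[[0,0,0],0]])

```text
time: 26.7
tool_pos: [525.0, 75.2, 8.1]
tcp_rot: [180.0, -0.0, 8.6]
ft_force: [-5.2, -0.3, 10.7]
finger_gap: 8.7
grip_force: 80.7
```

```bash
python3 needle.py w12 | tail -4; python3 -c "
from h import *
print(r.hand_in())"
```

```text
9 13 60 243 -40.13601208972478
9 13 75 300 -40.14414214708916
13 17 60 253 -39.99017395470534
13 17 75 307 -39.97870441448678
the job is handed in; nothing more can be done
None
```

Job handed in at about 27 s: bezel zeroed to within about 1°, strip tucked 36 mm under the unlifted lap and held pressed with the needle mid-green; the one doubt is a bench touch with the shut fingertips earlier that read 50 N on the wrist (body limit 40 N, wrist limit 120 N).

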